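# Return the shared desk tools to their fitted trays

### The arm

A 6-joint arm with a two-finger parallel gripper is mounted at the origin on the work surface. World frame = base frame: x ahead of the robot, y to its left, z up, the work surface at z = 0. Lengths are in m, angles in rad, forces in N, time in s.
With the tool pointing down it reaches from about 0.35 to 0.85 m from the base axis. Payload 8.1 kg.
Tool frame: the origin (TCP) lies at the very end of the fingers, on their centre line; the grasp point (between the pads) lies 19 mm behind it; z points along the fingers, y is the line along which they close (so a half turn about z gives the same grasp; the last joint's range is limited). The gripper opens to 93 mm and grips with 3 to 60 N. Pads are 15 mm wide; open, the fingers measure 128 mm over their backs; the gripper's body (75 mm by 188 mm) begins 65 mm behind the grasp point.
Start: joints at [1.109, 0.13, 1.488, -0, 1.523, -0.085], TCP at [0.221, 0.558, 0.219] pointing down, gripper open.
Joint ranges: [-2.96, 2.96], [-0.89, 2.26], [0.02, 2.5], [-1.34, 4.48], [0, 2.73], [-2.66, 2.66]. Speed limits (rad/s): [2.39, 2.39, 2.79, 3.14, 3.14, 3.14].

### API

Orientations are given as a rotation vector (axis times angle).
In Python, from plant import monitor, eyes, ticket gives the robot as it stands.
- The arm moves only by the tool arm_command, never from a script. Its argument "deltas" is a list that holds one entry, the list of rows, each a list of 6 numbers: the shift along the world's x, y, z in cm, then the turn, a rotation vector about the world's x, y, z in degrees. In form: [[[tx, ty, tz, rx, ry, rz], ...]]. A call has 1 to 12 rows; each row shifts and turns the commanded pose from where the row before left it; what a row does not reach is not made up. A row lasts 1/12 s, in which the tool goes at most 41.7 mm and 7.16 degrees, less where a joint would pass 70% of its speed; a pose out of reach is approached as far as the arm can. A call is refused whole if a number of a shift passes 4.17 or a number of a turn 7.16, either way. A call with a gripper value outside its range is refused whole. "gripper" is the opening, from -1 (shut) to 1 (fully open), set as the call begins (left out, the last holds). The fingers move at their own pace and stop on an object; "squeeze" is the grip in N (left out, the last holds). Time passes only in rows, so rows that do not move let the fingers close. It gives the time, the measured TCP pose, the force, the opening and the grip force at its end, in the units of the state.
- monitor.read_state(): the state, without advancing time (a new reading comes with each control period).
- eyes.read_camera(name): name is "side" or "top" or "wrist"; returns the picture (400x640x3 uint8, blue, green, red); there is no depth.
- eyes.camera_model(name): a dict with "fx", "fy", "cx", "cy" (pixels), "k1" (the pictures are not rectified: a ray, as slopes to the right and down, at radius r is drawn at 1 + k1 r^2 times it, then the intrinsics apply), "rvec" (rotation vector, rad) and "tvec" (3), from world to camera coordinates, as OpenCV has them. Camera axes: x right, y down, z forward; pixel columns grow to the right and rows downward; lengths in m; the calibration is good to about 2 mm. A picture is of the moment at which its call begins: read the wrist's pose just before it. camera_model takes no time and is no camera call; for the wrist camera it gives the pose at the moment of the call.
- ticket.close_job(): hands the job in; it is judged then, once.
The state is a dict: "t": time; "q": joint angles; "dq": joint speeds; "joint_torque": joint torques, N m; "tool_pos": TCP position; "orientation": TCP orientation; "force": force on the tool from outside, world axes, zero at the start; "wrist_torque": the same for the moment, N m; "opening": finger opening in m; "gripper_force": force on a finger pad.
Only numpy, scipy, OpenCV 4.12 (cv2) and the standard library are available. Lean on these libraries where they do the work, as an engineer would, in place of code of your own. Each camera call takes 0.05 s, during which the arm holds its last target. There are 200 camera calls.

### The job

The shared desk tools have been left about on the filing-room counter. Put the stapler, the tape dispenser, the two-hole punch and the self-inking stamp back, each in the grey tray whose recess fits it, lined up with the recess (either way round) so that it sits flat on the tray's floor inside the rim. Set them down rather than dropping them, and leave the pencil cup standing where it is.

Things in the scene. Friction and masses are not known exactly. Their poses are not given: they have to be found in the camera images.
- stapler: Desk stapler, dark steel base 140 x 36 mm, black cover, 61 mm high, 0.2 kg. Grip the cover across y: 28 mm wide, 130 mm long, 37 to 56 mm above the underside at the middle. Loose, upright, any yaw. Origin: middle of its underside; x along its length, y across, z up. Clutter near tools and trays is under 25 mm high, save the pencil cup.
- dispenser: Desk tape dispenser, black base 110 x 60 mm, 21 mm high, 0.4 kg. On it two flat cheeks hold the tape roll: grip them across y, 40 mm over the outer faces, centred at x = -18 mm, 60 mm long, top 76 mm above the underside. Nose with cutter blade at +x, 48 mm high. Loose, upright, any yaw. Origin: middle of its underside; x along its length, y across, z up.
- punch: Two-hole punch, dark steel on a black chip tray 120 x 90 mm, 64 mm high, 0.4 kg. Grip the lever on top across y: a bar 108 mm long, 48 mm wide, 44 to 64 mm above the underside, centred over the origin; it does not move. Thin lip at its -y side, to 39 mm from the centre line. Loose, upright, any yaw. Origin: middle of its underside; x along its length, y across, z up.
- stamp: Self-inking hand stamp, black, base 64 x 36 mm, 83 mm high, 0.13 kg. Grip the cap across y: 66 mm long, 34 mm wide, 50 to 80 mm above the underside; it does not move. Loose, upright, any yaw. Origin: middle of its underside; x along its length, y across, z up.
- stapler_tray: Low grey tray fixed to the counter, made for the stapler: recess 156 x 52 mm (long side along x), dark floor 4 mm above the counter, rim 10 mm wide, top 12 mm above the counter (176 x 72 mm outside), a 30 mm thumb notch in the middle of each long rim. Origin: on the counter under the middle of the recess, z up.
- dispenser_tray: Low grey tray fixed to the counter, made for the tape dispenser: recess 126 x 76 mm (long side along x), dark floor 4 mm above the counter, rim 10 mm wide, top 12 mm above the counter (146 x 96 mm outside), a 30 mm thumb notch in the middle of each long rim. Origin: on the counter under the middle of the recess, z up.
- punch_tray: Low grey tray fixed to the counter, made for the two-hole punch: recess 136 x 106 mm (long side along x), dark floor 4 mm above the counter, rim 10 mm wide, top 12 mm above the counter (156 x 126 mm outside), a 30 mm thumb notch in the middle of each long rim. Origin: on the counter under the middle of the recess, z up.
- stamp_tray: Low grey tray fixed to the counter, made for the stamp: recess 80 x 52 mm (long side along x), dark floor 4 mm above the counter, rim 10 mm wide, top 12 mm above the counter (100 x 72 mm outside), a 30 mm thumb notch in the middle of each long rim. Origin: on the counter under the middle of the recess, z up.
- pencil_cup: Dark steel pencil cup with three pens, 72 mm across, 95 mm high, pen tops up to 154 mm; loose, stands between the tools and the trays. A bystander. Origin: middle of its underside, z up.
There are look-alikes about, which are no part of the job. Leave any pink or red look-alike of the stamp alone. What is shaped like the stapler but green is not meant.

How it is judged:
At the end, for the whole second after the job is handed in: Each of the four tools rests in its own tray: origin within 14 mm of the tray's centre horizontally, underside on the recess floor (less than 2.5 mm above it), upright within 0.08 rad, long axis along the recess within 0.3 rad (either way round), at rest and released (horizontal distance between stapler and stapler_tray below 0.014 m and z of stapler in the frame of stapler_tray below 0.0065 m and angle between each of stapler, dispenser, punch, stamp's own z axis and vertical below 0.08 rad and angle between the x axis of stapler and the x axis of stapler_tray, either way round below 0.3 rad and linear speed of each of stapler, dispenser, punch, stamp below 0.02 m/s and horizontal distance between dispenser and dispenser_tray below 0.014 m and z of dispenser in the frame of dispenser_tray below 0.0065 m and angle between the x axis of dispenser and the x axis of dispenser_tray, either way round below 0.3 rad and horizontal distance between punch and punch_tray below 0.014 m and z of punch in the frame of punch_tray below 0.0065 m and angle between the x axis of punch and the x axis of punch_tray, either way round below 0.3 rad and horizontal distance between stamp and stamp_tray below 0.014 m and z of stamp in the frame of stamp_tray below 0.0065 m and angle between the x axis of stamp and the x axis of stamp_tray, either way round below 0.3 rad); the robot touches nothing.
It fails at once if the stapler is dropped or thrown into its tray (horizontal distance between stapler and stapler_tray below 0.04 m and z of stapler in the frame of stapler_tray below 0.06 m and linear speed of stapler above 0.8 m/s).
It fails at once if the dispenser is dropped or thrown into its tray (horizontal distance between dispenser and dispenser_tray below 0.04 m and z of dispenser in the frame of dispenser_tray below 0.06 m and linear speed of dispenser above 0.8 m/s).
It fails at once if the punch is dropped or thrown into its tray (horizontal distance between punch and punch_tray below 0.04 m and z of punch in the frame of punch_tray below 0.06 m and linear speed of punch above 0.8 m/s).
It fails at once if the stamp is dropped or thrown into its tray (horizontal distance between stamp and stamp_tray below 0.04 m and z of stamp in the frame of stamp_tray below 0.06 m and linear speed of stamp above 0.8 m/s).
It fails at once if the pencil cup is pushed away or knocked over (distance of pencil_cup from where it was at the start of the episode above 0.03 m or angle between pencil_cup's own z axis and vertical above 0.3 rad).
It also fails if it takes over 134 s, if anything falls off the work surface, if the arm or the gripper's body presses on something with over 40 N, if the wrist force passes 120 N, or if a joint passes its speed limit or range.

## Working session

There is one attempt and no reset: what is moved stays moved. The work goes in short steps, Python scripts to look and compute and a tool call to move; the robot and the scene stay as the last step left them, time stands still between calls to the robot, and variables do not carry over. Pictures are saved under pics/ and viewed, at most 14 in all, crops included, and the job is handed in when it is done.

Besides the shell and the picture viewer there is one more tool, called after "Emit:" as name(argument=value, ...), one argument or row to a line, values as JSON. arm_command: Moves the arm, as the interface text tells. Its arguments: {"type":"object","properties":{"deltas":{"type":"array"},"gripper":{"type":"number"},"squeeze":{"type":"number"}},"required":["deltas"]}

```bash
ls; mkdir -p pics; cat > h.py <<'E'
import numpy as np, cv2
from plant import monitor, eyes, ticket
def ray(m,px):
    px=np.atleast_2d(np.array(px,float)); d=np.stack([(px[:,0]-m["cx"])/m["fx"],(px[:,1]-m["cy"])/m["fy"]],1)
    u=d.copy()
    for _ in range(20): u=d/(1+m["k1"]*(u**2).sum(1,keepdims=True))
    R=cv2.Rodrigues(np.array(m["rvec"],float))[0]; t=np.array(m["tvec"],float).ravel()
    return -R.T@t, np.c_[u,np.ones(len(u))]@R
def onplane(m,px,z):
    c,d=ray(m,px); return c+d*((z-c[2])/d[:,2])[:,None]
def proj(m,P):
    P=np.atleast_2d(np.array(P,float)); R=cv2.Rodrigues(np.array(m["rvec"],float))[0]
    p=P@R.T+np.array(m["tvec"],float).ravel(); u=p[:,:2]/p[:,2:]; u=u*(1+m["k1"]*(u**2).sum(1,keepdims=True))
    return u*[m["fx"],m["fy"]]+[m["cx"],m["cy"]]
E
python3 - <<'E'
from h import *
s=monitor.read_state(); print(s["t"],s["tool_pos"],s["orientation"],s["opening"])
for n in ("top","side","wrist"):
    m=eyes.camera_model(n); print(n,m, ray(m,[m["cx"],m["cy"]])); im=eyes.read_camera(n); cv2.imwrite(f"pics/{n}0.png",im)
E
```

```text
pics
0.0 [0.22048116 0.55741502 0.2176084 ] [-5.88273230e-01 -3.08553100e+00  2.75214214e-03] 0.09289200135926252
top {'fx': 412.6450678702594, 'fy': 412.6450678702594, 'cx': 322.2843378629409, 'cy': 199.4372920431722, 'k1': -0.11051144956250535, 'rvec': array([ 2.18492004, -2.13325848,  0.15871681]), 'tvec': array([-0.03676152,  0.44778457,  1.21723903])} (array([ 0.28331192, -0.01049585,  1.26615855]), array([[ 0.13247128, -0.01246134, -0.99110851]]))
side {'fx': 378.6465239141881, 'fy': 378.6465239141881, 'cx': 315.39811336150126, 'cy': 195.13903100161377, 'k1': 0.031231505890172852, 'rvec': array([ 2.01648822, -0.51369539,  0.31861513]), 'tvec': array([-0.40526214,  0.14646519,  1.03103454])} (array([-0.05469956, -0.92679927,  0.62191056]), array([[ 0.42881422,  0.76861796, -0.47470496]]))
wrist {'fx': 358.6055134445682, 'fy': 358.6055134445682, 'cx': 321.91374901308507, 'cy': 198.51723914008724, 'k1': -0.07973809204288428, 'rvec': array([-2.37811755, -1.61668996, -0.24864528]), 'tvec': array([-0.5999413 , -0.03520095,  0.39186843])} (array([0.14189007, 0.58980275, 0.38305282]), array([[ 0.28107918, -0.11309261, -0.95299767]]))
```

View pics/top0.png

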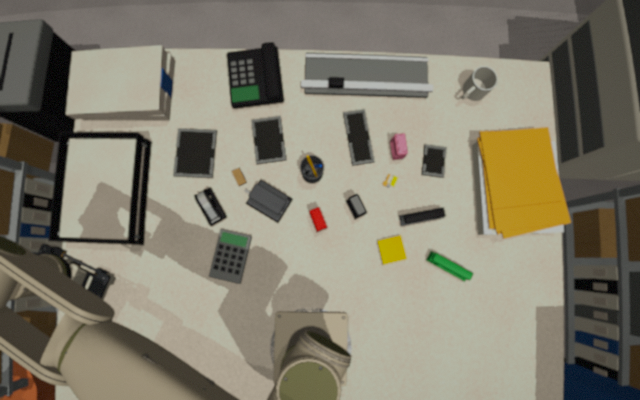

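View pics/side0.png

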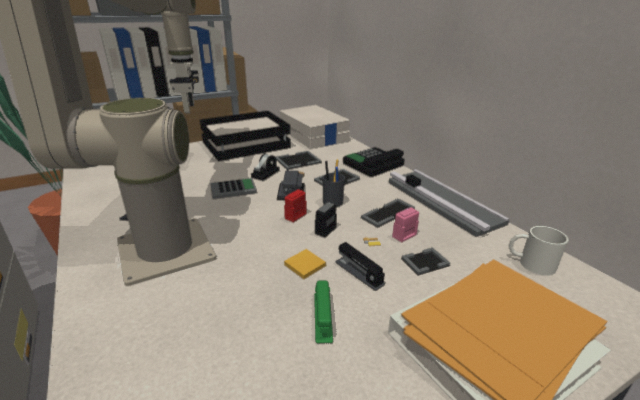

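```bash
python3 - <<'E'
from h import *
im=cv2.imread("pics/top0.png")[105:255,170:470]
cv2.imwrite("pics/c0.png",cv2.resize(im,(800,400),interpolation=cv2.INTER_CUBIC))
E
```

```text
(no output)
```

View pics/c0.png

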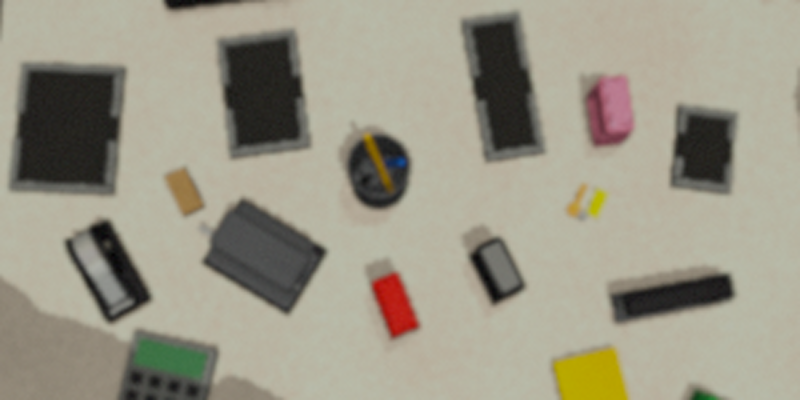

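```bash
cat > fit.py <<'E'
from h import *
from scipy.optimize import differential_evolution
def box(x0,x1,y0,y1,z0,z1): return np.array([[x,y,z] for x in(x0,x1) for y in(y0,y1) for z in(z0,z1)])/1000.
B=lambda l,w,z0,z1: box(-l/2,l/2,-w/2,w/2,z0,z1)
M=dict(stapler=[B(140,36,0,10),B(130,28,37,56)],
 dispenser=[B(110,60,0,21),box(-48,12,-20,20,21,76),box(45,55,-20,20,21,48)],
 punch=[B(120,90,0,12),B(108,48,44,64)],
 stamp=[B(64,36,0,12),B(66,34,50,80)],
 stapler_tray=[B(176,72,0,12)],dispenser_tray=[B(146,96,0,12)],punch_tray=[B(156,126,0,12)],stamp_tray=[B(100,72,0,12)])
def pose(parts,p):
    c,s=np.cos(p[2]),np.sin(p[2]); R=np.array([[c,-s,0],[s,c,0],[0,0,1]])
    return [b@R.T+[p[0],p[1],0] for b in parts]
def render(m,parts,p,roi,S):
    x0,y0,w,h=roi; im=np.zeros((h*S,w*S),np.uint8)
    for b in pose(parts,p):
        q=(proj(m,b)-[x0,y0]+.5)*S-.5
        cv2.fillConvexPoly(im,cv2.convexHull(np.round(q*16).astype(np.int32)),255,shift=4)
    return im
def fit(m,img,name,seed,thr=115,r=32,S=4,span=.03):
    x0,y0=int(seed[0]-r),int(seed[1]-r); x0=max(x0,0);y0=max(y0,0)
    g=img[y0:y0+2*r,x0:x0+2*r].max(2); h,w=g.shape
    g=cv2.resize(g,None,fx=S,fy=S,interpolation=cv2.INTER_CUBIC)
    k=(g<thr).astype(np.uint8)*255
    cs=cv2.findContours(k,cv2.RETR_EXTERNAL,cv2.CHAIN_APPROX_NONE)[0]
    sx=((seed[0]-x0)*S,(seed[1]-y0)*S)
    c=max(cs,key=lambda c:(cv2.pointPolygonTest(c,sx,True)>-3*S)*cv2.contourArea(c))
    k[:]=0; cv2.drawContours(k,[c],-1,255,-1)
    k=cv2.morphologyEx(k,cv2.MORPH_CLOSE,np.ones((5*S//2,5*S//2),np.uint8)); kb=k>0
    P=onplane(m,[seed],.02)[0]
    def f(p):
        a=render(m,M[name],p,(x0,y0,w,h),S)>0; return -(a&kb).sum()/(a|kb).sum()
    hi=np.pi if name=="dispenser" else np.pi/2
    o=differential_evolution(f,[(P[0]-span,P[0]+span),(P[1]-span,P[1]+span),(-hi,hi)],seed=1,maxiter=60,popsize=12,tol=1e-6)
    v=cv2.resize(img[y0:y0+h,x0:x0+w],None,fx=S,fy=S,interpolation=cv2.INTER_CUBIC)
    cv2.drawContours(v,[c],-1,(0,255,255),1)
    a=render(m,M[name],o.x,(x0,y0,w,h),S); cv2.drawContours(v,cv2.findContours(a,0,1)[0],-1,(0,0,255),1)
    return o.x,-o.fun,v
E
python3 - <<'E'
from fit import *
m=eyes.camera_model("top"); im=cv2.imread("pics/top0.png"); vs=[]
for n,s in dict(stapler=(422,216),dispenser=(210,206),punch=(270,201),stamp=(356,206),stapler_tray=(358,137),dispenser_tray=(268,140),punch_tray=(195,153),stamp_tray=(433,160)).items():
    p,sc,v=fit(m,im,n,s,thr=140 if "tray" in n else 110); print(n,p.round(4),np.degrees(p[2]).round(1),round(sc,3)); vs.append(cv2.resize(v,(200,200)))
cv2.imwrite("pics/fit0.png",np.vstack([np.hstack(vs[:4]),np.hstack(vs[4:])]))
print(onplane(m,[(311,178)],0))
E
```

```text
stapler [ 0.4064 -0.3335 -1.3439] -77.0 0.858
dispenser [0.4219 0.3184 0.5956] 34.1 0.591
punch [0.4434 0.1387 1.0294] 59.0 0.928
stamp [ 0.4284 -0.1259  0.4725] 27.1 0.867
stapler_tray [ 0.6527 -0.135   0.1821] 10.4 0.946
dispenser_tray [0.637  0.1472 0.1766] 10.1 0.952
punch_tray [ 0.5905  0.3779 -0.0256] -1.5 0.957
stamp_tray [ 0.5843 -0.3758 -0.0954] -5.5 0.937
[[0.51906919 0.01029833 0.        ]]
```

View pics/fit0.png

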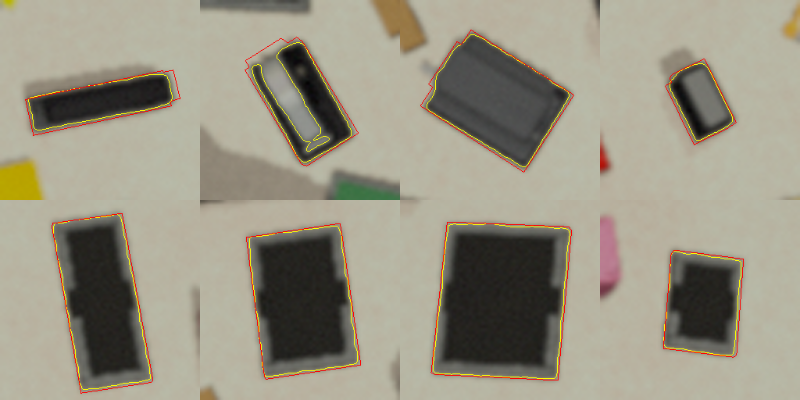

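Emit:
arm_command(
  deltas=[
    [[2.6, -2.95, 0, 0, 0, 6.5], [2.6, -2.95, 0, 0, 0, 6.5], [2.6, -2.95, 0, 0, 0, 6.5], [2.6, -2.95, 0, 0, 0, 6.5], [2.6, -2.95, 0, 0, 0, 6.5], [2.6, -2.95, 0, 0, 0, 6.5], [2.6, -2.95, 0, 0, 0, 6.5], [2.6, -2.95, 0, 0, 0, 6.5], [0, 0, 0, 0, 0, 0], [0, 0, 0, 0, 0, 0]],
  ],
  gripper=1,
)

```text
t: 0.98
tool_pos: [0.4279, 0.3226, 0.2184]
orientation: [0.803, -3.037, 0.0]
force: [-0.2, 0.1, -1.0]
opening: 0.0932
gripper_force: 0.0
```

```bash
cat >> h.py <<'E'
def st():
    s=monitor.read_state(); R=cv2.Rodrigues(np.array(s["orientation"]))[0]
    phi=np.degrees(np.arctan2(R[1,1],R[0,1])); print("t",round(s["t"],2),"tcp",np.round(s["tool_pos"],4),"phi",round(phi,1),"zax",R[:,2].round(3),"q",np.round(s["q"],2),"op",round(s["opening"],4)); return s,phi
E
cat > look.py <<'E'
import sys
from h import *
st(); m=eyes.camera_model("wrist"); im=eyes.read_camera("wrist"); n=sys.argv[1]
cv2.imwrite(f"pics/{n}.png",im); np.save(f"pics/{n}.npy",m,allow_pickle=True)
E
python3 look.py w1
```

```text
t 0.98 tcp [0.4279 0.3226 0.2184] phi 119.6 zax [-0. -0. -1.] q [ 0.55 -0.04  1.67 -0.    1.52 -1.54] op 0.0932
```

View pics/w1.png

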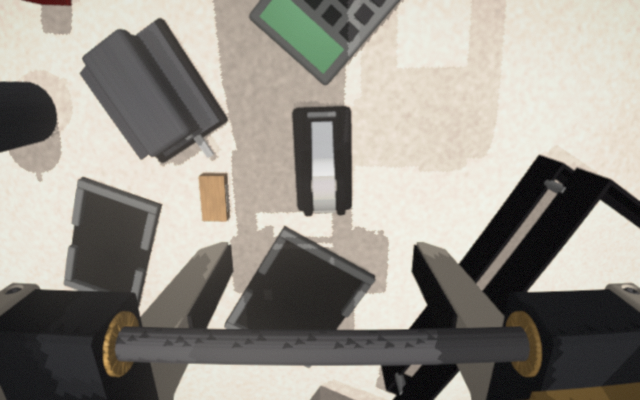

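```bash
sed -i 's|    k\[:\]=0; cv2.drawContours|    if hull: c=cv2.convexHull(c)\n    k[:]=0; cv2.drawContours|; s|S=4,span=.03|S=4,span=.03,hull=False,yaw=None|; s|    o=differential|    lim=(-hi,hi) if yaw is None else (np.radians(yaw)-.25,np.radians(yaw)+.25)\n    o=differential|; s|(-hi,hi)\],seed|lim],seed|' fit.py
python3 - <<'E'
from fit import *
m=np.load("pics/w1.npy",allow_pickle=True).item(); im=cv2.imread("pics/w1.png"); vs=[]
for y,th in ((-150,90),(30,90),(-150,60)):
    p,sc,v=fit(m,im,"dispenser",(300,160),thr=th,r=75,S=2,hull=True,yaw=y,span=.05); print(p.round(4),np.degrees(p[2]).round(1),round(sc,3)); vs.append(v[:300,:300] if v.shape[0]==300 else cv2.resize(v,(300,300)))
cv2.imwrite("pics/fit1.png",cv2.resize(np.hstack(vs[:2]),(800,400)))
E
```

```text
[ 0.4196  0.3202 -2.6003] -149.0 0.881
[0.4195 0.3202 0.5417] 31.0 0.908
[ 0.4202  0.3212 -2.6004] -149.0 0.844
```

View pics/fit1.png

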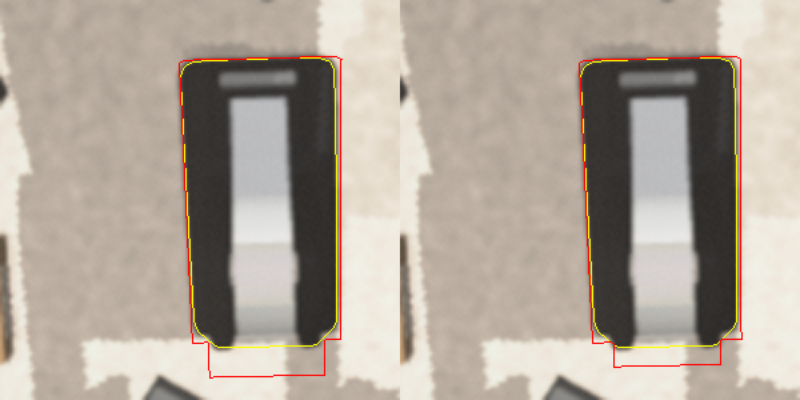

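Emit:
arm_command(
  deltas=[
    [[0.7, 0.7, -2, 0, 0, 1.4], [0, 0, -4, 0, 0, 0], [0, 0, -4, 0, 0, 0], [0, 0, -4, 0, 0, 0], [0, 0, -2, 0, 0, 0], [0, 0, -1, 0, 0, 0], [0, 0, -1, 0, 0, 0], [0, 0, 0, 0, 0, 0], [0, 0, 0, 0, 0, 0]],
  ],
)

```text
t: 1.78
tool_pos: [0.4342, 0.3323, 0.0398]
orientation: [-0.848, 3.024, 0.001]
force: [-0.1, 0.4, 0.5]
opening: 0.0925
gripper_force: 0.0
```

Emit:
arm_command(
  deltas=[
    [[0, 0, 0, 0, 0, 0], [0, 0, 0, 0, 0, 0], [0, 0, 0, 0, 0, 0], [0, 0, 0, 0, 0, 0], [0, 0, 0, 0, 0, 0], [0, 0, 0, 0, 0, 0], [0, 0, 0, 0, 0, 0], [0, 0, 0, 0, 0, 0]],
  ],
  gripper=-1,
  squeeze=25,
)

```text
t: 2.45
tool_pos: [0.434, 0.3311, 0.0387]
orientation: [-0.848, 3.025, -0.0]
force: [2.0, -1.3, -0.6]
opening: 0.0442
gripper_force: 0.8
```

Emit:
arm_command(
  deltas=[
    [[0, 0, 0, 0, 0, 0], [0, 0, 0, 0, 0, 0], [0, 0, 0, 0, 0, 0], [0, 0, 1, 0, 0, 0], [0, 0, 2, 0, 0, 0], [0, 0, 3, 0, 0, 0], [0, 0, 3, 0, 0, 0], [0, 0, 1, 0, 0, 0], [0, 0, 0, 0, 0, 0]],
  ],
)

```text
t: 3.2
tool_pos: [0.4356, 0.3327, 0.1423]
orientation: [-0.846, 3.019, 0.003]
force: [0.9, -0.2, -4.3]
opening: 0.0397
gripper_force: 24.9
```

Emit:
arm_command(
  deltas=[
    [[1.8, -1.5, 0, 0, 0, -2.1], [2.2, -1.8, 0, 0, 0, -2.1], [2.2, -1.8, 0, 0, 0, -2.1], [2.2, -1.8, 0, 0, 0, -2.1], [2.2, -1.8, 0, 0, 0, -2.1], [2.2, -1.8, 0, 0, 0, -2.1], [2.2, -1.8, 0, 0, 0, -2.1], [2.2, -1.8, 0, 0, 0, -2.1], [2.2, -1.8, 0, 0, 0, -2.1], [2.2, -1.8, 0, 0, 0, -2.1], [0, 0, 0, 0, 0, 0], [0, 0, 0, 0, 0, 0]],
  ],
)

```text
t: 4.2
tool_pos: [0.6491, 0.1528, 0.1352]
orientation: [0.279, -3.125, 0.0]
force: [0.3, 0.2, -5.7]
opening: 0.0397
gripper_force: 25.0
```

```bash
python3 look.py w2
```

```text
t 4.2 tcp [0.6491 0.1528 0.1352] phi 100.2 zax [-0.004 -0.    -1.   ] q [ 0.15  0.36  1.37  0.    1.41 -1.59] op 0.0397
```

View pics/w2.png

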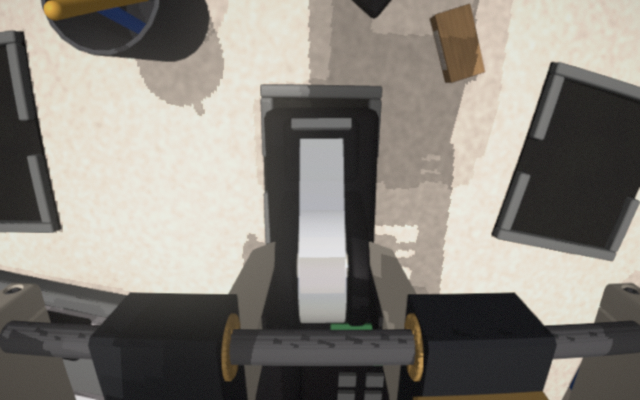

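```bash
python3 - <<'E'
from h import *
m=np.load("pics/w2.npy",allow_pickle=True).item(); u=np.array([np.cos(np.radians(10.1)),np.sin(np.radians(10.1)),0]); T=np.array([.637,.1472,0])
e=onplane(m,[(270,110),(376,110)],.117); print((e-T)@u,e-T, np.mean(e-T,0)@[-u[1],u[0],0])
r=onplane(m,[(262,87),(381,87)],.012); print((r-T)@u,"exp -.073", np.mean(r-T,0)@[-u[1],u[0],0])
t=np.array([.6491,.1528,0]); print("if carried ok front edge:",(t-T)@u-.073)
E
```

```text
[-0.05988585 -0.05996358] [[-0.05510165 -0.03215039  0.117     ]
 [-0.06450846  0.02021595  0.117     ]] 0.004613067580119985
[-0.07116404 -0.07128202] exp -.073 0.0037165643791194185
if carried ok front edge: -0.060105457856194186
```

Emit:
arm_command(
  deltas=[
    [[0.65, 0, 0, 0, 0, 0], [0, 0, -2, 0, 0, 0], [0, 0, -2, 0, 0, 0], [0, 0, -2, 0, 0, 0], [0, 0, -1, 0, 0, 0], [0, 0, -1, 0, 0, 0], [0, 0, -0.5, 0, 0, 0], [0, 0, -0.4, 0, 0, 0], [0, 0, 0, 0, 0, 0], [0, 0, 0, 0, 0, 0], [0, 0, -0.3, 0, 0, 0], [0, 0, 0, 0, 0, 0]],
  ],
)

```text
t: 5.25
tool_pos: [0.6568, 0.1543, 0.0472]
orientation: [-0.282, 3.128, 0.0]
force: [-0.2, -0.8, -5.2]
opening: 0.0399
gripper_force: 25.0
```

Emit:
arm_command(
  deltas=[
    [[-0.1, -0.2, -0.2, 0, 0, 0], [0, 0, -0.2, 0, 0, 0], [0, 0, 0, 0, 0, 0], [0, 0, -0.1, 0, 0, 0], [0, 0, 0, 0, 0, 0]],
  ],
)

```text
t: 5.67
tool_pos: [0.6563, 0.152, 0.0428]
orientation: [-0.282, 3.127, -0.001]
force: [1.3, -2.9, 3.4]
opening: 0.0398
gripper_force: 25.0
```

Emit:
arm_command(
  deltas=[
    [[0, 0, 0, 0, 0, 0], [0, 0, 0, 0, 0, 0], [0, 0, 0, 0, 0, 0], [0, 0, 0, 0, 0, 0], [0, 0, 1, 0, 0, 0], [0, 0, 3, 0, 0, 0], [0, 0, 4, 0, 0, 0], [0, 0, 4, 0, 0, 0], [0, 0, 4, 0, 0, 0], [0, 0, 2, 0, 0, 0], [0, 0, 0, 0, 0, 0]],
  ],
  gripper=1,
)

```text
t: 6.58
tool_pos: [0.6586, 0.1529, 0.231]
orientation: [-0.281, 3.117, 0.001]
force: [1.1, -0.2, -0.2]
opening: 0.093
gripper_force: 0.0
```

```bash
python3 look.py w3; python3 - <<'E'
from h import *
print(proj(eyes.camera_model("wrist"),[[.637,.147,.02],[.443,.139,.03],[.59,.378,0]]))
E
```

```text
t 6.58 tcp [0.6586 0.1529 0.231 ] phi 100.3 zax [ 0.012  0.002 -1.   ] q [ 0.15  0.32  1.25  0.    1.56 -1.6 ] op 0.093
[[319.39651819 146.81559361]
 [349.08380494 -63.74322627]
 [529.20639775 140.89393046]]
```

View pics/w3.png

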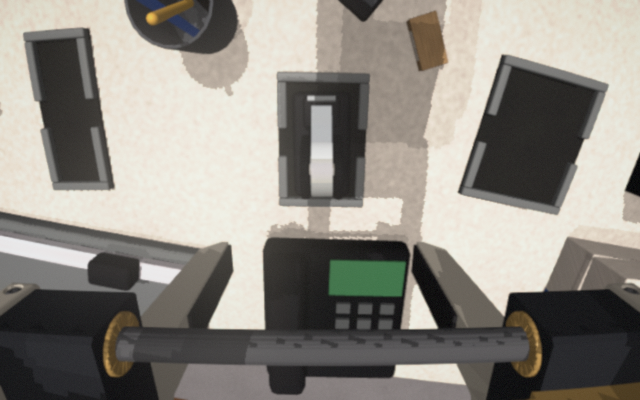

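Emit:
arm_command(
  deltas=[
    [[-2.7, -0.2, 0, 0, 0, 6], [-2.7, -0.2, 0, 0, 0, 6], [-2.7, -0.2, 0, 0, 0, 6], [-2.7, -0.2, 0, 0, 0, 6], [-2.7, -0.2, 0, 0, 0, 6], [-2.7, -0.2, 0, 0, 0, 6], [-2.7, -0.2, 0, 0, 0, 6], [-2.7, -0.2, 0, 0, 0, 6], [0, 0, 0, 0, 0, 0], [0, 0, 0, 0, 0, 0]],
  ],
)

```text
t: 7.47
tool_pos: [0.4379, 0.1362, 0.2206]
orientation: [1.53, -2.743, -0.001]
force: [0.4, 0.2, 0.4]
opening: 0.0931
gripper_force: 0.0
```

```bash
python3 look.py w4;python3 - <<'E'
from fit import *
m=np.load("pics/w4.npy",allow_pickle=True).item(); im=cv2.imread("pics/w4.png")
s=proj(m,[[.443,.139,.03]])[0]; print(s)
p,sc,v=fit(m,im,"punch",s,thr=100,r=110,S=2,yaw=59,span=.03); print(p.round(4),np.degrees(p[2]).round(1),round(sc,3)); cv2.imwrite("pics/fit4.png",v)
E
```

```text
t 7.47 tcp [0.4379 0.1362 0.2206] phi 148.3 zax [-0.001 -0.    -1.   ] q [ 0.19 -0.26  1.86  0.    1.54 -2.4 ] op 0.0931
[318.85470931 176.28142755]
[0.4429 0.14   1.0488] 60.1 0.926
```

View pics/fit4.png

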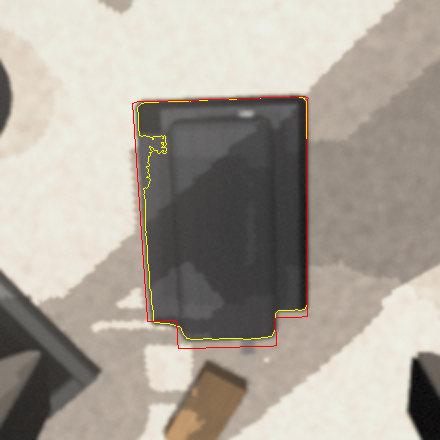

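Emit:
arm_command(
  deltas=[
    [[0.5, 0.4, -2, 0, 0, 1.4], [0, 0, -4, 0, 0, 0], [0, 0, -4, 0, 0, 0], [0, 0, -4, 0, 0, 0], [0, 0, -2, 0, 0, 0], [0, 0, -1, 0, 0, 0], [0, 0, -0.7, 0, 0, 0], [0, 0, 0, 0, 0, 0], [0, 0, 0, 0, 0, 0]],
  ],
)

```text
t: 8.27
tool_pos: [0.4456, 0.1405, 0.0458]
orientation: [-1.562, 2.724, -0.001]
force: [-0.2, 0.7, 0.2]
opening: 0.0931
gripper_force: 0.0
```

Emit:
arm_command(
  deltas=[
    [[0, 0, 0, 0, 0, 0], [0, 0, 0, 0, 0, 0], [0, 0, 0, 0, 0, 0], [0, 0, 0, 0, 0, 0], [0, 0, 0, 0, 0, 0], [0, 0, 0, 0, 0, 0], [0, 0, 0, 0, 0, 0], [0, 0, 0, 0, 0, 0], [0, 0, 0, 0, 0, 0], [0, 0, 0, 0, 0, 0]],
  ],
  gripper=-1,
  squeeze=30,
)

```text
t: 9.1
tool_pos: [0.444, 0.1405, 0.0447]
orientation: [1.564, -2.724, -0.001]
force: [-3.4, 2.6, 3.8]
opening: 0.0478
gripper_force: 30.0
```

Emit:
arm_command(
  deltas=[
    [[0, 0, 1, 0, 0, 0], [0, 0, 2, 0, 0, 0], [0, 0, 3, 0, 0, 0], [0, 0, 3, 0, 0, 0], [0, 0, 2, 0, 0, 0], [0, 0, 0, 0, 0, 0]],
  ],
)

```text
t: 9.6
tool_pos: [0.4474, 0.1407, 0.16]
orientation: [-1.56, 2.718, -0.005]
force: [0.7, 0.5, -3.6]
opening: 0.0481
gripper_force: 30.0
```

Emit:
arm_command(
  deltas=[
    [[1, 1.5, 0, 0, 0, -6], [1.5, 2.4, 0, 0, 0, -6], [1.5, 2.4, 0, 0, 0, -6], [1.5, 2.4, 0, 0, 0, -6], [1.5, 2.4, 0, 0, 0, -6], [1.5, 2.4, 0, 0, 0, -6], [1.5, 2.4, 0, 0, 0, -6], [1.5, 2.4, 0, 0, 0, -6], [1.5, 2.4, 0, 0, 0, -6], [1.5, 2.4, 0, 0, 0, -6], [0, 0.5, 0, 0, 0, -1], [0, 0, 0, 0, 0, 0]],
  ],
)

```text
t: 10.6
tool_pos: [0.5883, 0.3772, 0.1511]
orientation: [-0.034, -3.138, 0.003]
force: [0.7, -0.9, -3.5]
opening: 0.0479
gripper_force: 30.0
```

Emit:
arm_command(
  deltas=[
    [[0, 0, 0, 0, 0, 0], [0, 0, 0, 0, 0, 0]],
  ],
)

```text
t: 10.77
tool_pos: [0.5886, 0.3751, 0.1535]
orientation: [-0.034, -3.14, 0.002]
force: [0.5, -0.0, -4.1]
opening: 0.0476
gripper_force: 30.0
```

```bash
python3 look.py w5
```

```text
t 10.77 tcp [0.5886 0.3751 0.1535] phi 88.8 zax [-0.002 -0.001 -1.   ] q [ 0.49  0.43  1.25 -0.    1.46 -1.06] op 0.0476
```

View pics/w5.png

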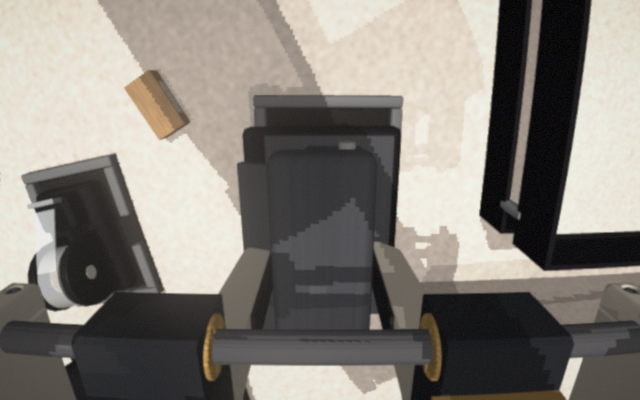

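```bash
python3 - <<'E'
from h import *
m=np.load("pics/w5.npy",allow_pickle=True).item(); T=np.array([.5905,.3779,0])
a=np.radians(-1.5);u=np.array([np.cos(a),np.sin(a),0]);v=np.array([-u[1],u[0],0])
for z in(.115,.125):
  e=onplane(m,[(243,128),(400,128)],z)-T; print(e@u,e@v)
r=onplane(m,[(254,97),(403,97)],.012)-T; print(r@u,r@v)
E
```

```text
[-0.06332571 -0.06374108] [-0.04699878  0.04176617]
[-0.06444976 -0.06484476] [-0.04479904  0.03961423]
[-0.07737887 -0.07805016] [-0.05906917  0.06485639]
```

Emit:
arm_command(
  deltas=[
    [[0.35, 0.5, 0, 0, 0, -0.3], [0, 0, -2, 0, 0, 0], [0, 0, -2, 0, 0, 0], [0, 0, -2, 0, 0, 0], [0, 0, -2, 0, 0, 0], [0, 0, -1, 0, 0, 0], [0, 0, -0.5, 0, 0, 0], [0, 0, -0.3, 0, 0, 0], [0, 0, 0, 0, 0, 0], [0, 0, 0, 0, 0, 0], [0, 0, 0, 0, 0, 0]],
  ],
)

```text
t: 11.73
tool_pos: [0.5938, 0.3818, 0.0584]
orientation: [0.044, 3.139, 0.002]
force: [-0.0, 0.6, -3.5]
opening: 0.048
gripper_force: 30.0
```

Emit:
arm_command(
  deltas=[
    [[-0.15, -0.15, -0.4, 0, 0, 0], [0, 0, -0.3, 0, 0, 0], [0, 0, -0.2, 0, 0, 0], [0, 0, -0.1, 0, 0, 0], [0, 0, 0, 0, 0, 0], [0, 0, 0, 0, 0, 0]],
  ],
)

```text
t: 12.23
tool_pos: [0.5915, 0.3798, 0.0486]
orientation: [0.043, 3.141, 0.0]
force: [-6.7, -4.6, 9.4]
opening: 0.0477
gripper_force: 30.0
```

Seated. Release, lift, and view from there on the way out.

Emit:
arm_command(
  deltas=[
    [[0, 0, 0, 0, 0, 0], [0, 0, 0, 0, 0, 0], [0, 0, 0, 0, 0, 0], [0, 0, 0, 0, 0, 0], [0, 0, 1, 0, 0, 0], [0, 0, 3, 0, 0, 0], [0, 0, 4, 0, 0, 0], [0, 0, 4, 0, 0, 0], [0, 0, 4, 0, 0, 0], [0, 0, 2, 0, 0, 0], [0, 0, 0, 0, 0, 0]],
  ],
  gripper=1,
)

```text
t: 13.15
tool_pos: [0.5942, 0.3814, 0.2362]
orientation: [0.043, 3.13, 0.01]
force: [0.4, 0.4, -0.4]
opening: 0.093
gripper_force: 0.0
```

```bash
python3 look.py w6
```

```text
t 13.15 tcp [0.5942 0.3814 0.2362] phi 88.4 zax [ 0.011  0.006 -1.   ] q [ 0.5   0.4   1.14  0.    1.59 -1.05] op 0.093
```

View pics/w6.png

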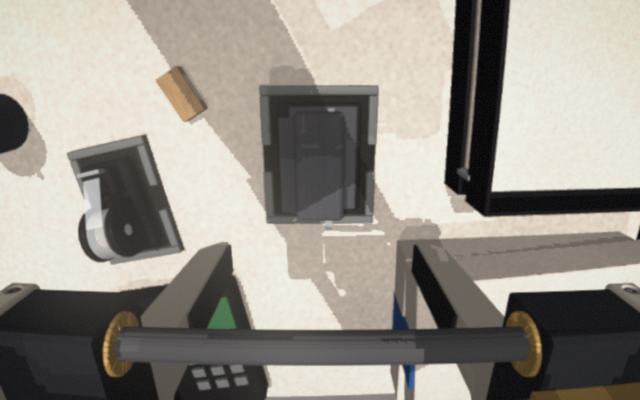

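Emit:
arm_command(
  deltas=[
    [[-1.0, -3, 0, 0, 0, 2], [-1.0, -3, 0, 0, 0, 2], [-1.0, -3, 0, 0, 0, 2], [-1.0, -3, 0, 0, 0, 2], [-1.0, -3, 0, 0, 0, 2], [-1.0, -3, 0, 0, 0, 2], [-1.0, -3, 0, 0, 0, 2], [-1.0, -3, 0, 0, 0, 2], [-1.0, -3, 0, 0, 0, 2]],
  ],
)

```text
t: 13.95
tool_pos: [0.4997, 0.1084, 0.225]
orientation: [0.451, -3.107, -0.0]
force: [-0.0, -0.2, 0.5]
opening: 0.0932
gripper_force: 0.0
```

Emit:
arm_command(
  deltas=[
    [[-1.0, -3, 0, 0, 0, 2], [-1.0, -3, 0, 0, 0, 2], [-1.0, -3, 0, 0, 0, 2], [-1.0, -3, 0, 0, 0, 2], [-1.0, -3, 0, 0, 0, 2], [-1.0, -3, 0, 0, 0, 0.6], [-1.0, -3, 0, 0, 0, 0], [-0.5, -2, 0, 0, 0, 0], [0, 0, 0, 0, 0, 0], [0, 0, 0, 0, 0, 0]],
  ],
)

```text
t: 14.78
tool_pos: [0.4255, -0.1207, 0.2255]
orientation: [0.729, -3.054, -0.002]
force: [-0.1, 1.5, -0.4]
opening: 0.093
gripper_force: 0.0
```

```bash
python3 look.py w7;python3 - <<'E'
from fit import *
m=np.load("pics/w7.npy",allow_pickle=True).item(); im=cv2.imread("pics/w7.png")
s=proj(m,[[.428,-.126,.06]])[0]; print(s)
p,sc,v=fit(m,im,"stamp",s,thr=90,r=75,S=2,hull=True,yaw=27,span=.03); print(p.round(4),np.degrees(p[2]).round(1),round(sc,3)); cv2.imwrite("pics/fit7.png",v)
E
```

```text
t 14.78 tcp [ 0.4255 -0.1207  0.2255] phi 116.9 zax [-0.002  0.001 -1.   ] q [-0.39 -0.31  1.89  0.    1.56 -2.43] op 0.093
[314.85021823 177.7152792 ]
[ 0.4244 -0.1283  0.4772] 27.3 0.895
```

View pics/fit7.png

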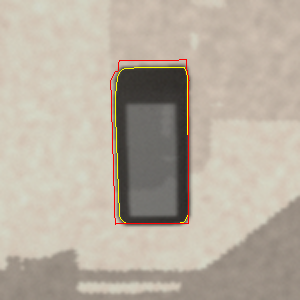

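Emit:
arm_command(
  deltas=[
    [[0.05, -0.65, 0, 0, 0, 0.2], [0, 0, -4, 0, 0, 0], [0, 0, -4, 0, 0, 0], [0, 0, -4, 0, 0, 0], [0, 0, -3, 0, 0, 0], [0, 0, -2, 0, 0, 0], [0, 0, -0.8, 0, 0, 0], [0, 0, 0, 0, 0, 0], [0, 0, 0, 0, 0, 0]],
  ],
)

```text
t: 15.58
tool_pos: [0.4273, -0.1264, 0.0493]
orientation: [-0.741, 3.053, -0.0]
force: [0.0, 0.7, 0.6]
opening: 0.0931
gripper_force: 0.0
```

Emit:
arm_command(
  deltas=[
    [[0, 0, 0, 0, 0, 0], [0, 0, 0, 0, 0, 0], [0, 0, 0, 0, 0, 0], [0, 0, 0, 0, 0, 0], [0, 0, 0, 0, 0, 0], [0, 0, 0, 0, 0, 0], [0, 0, 0, 0, 0, 0], [0, 0, 0, 0, 0, 0], [0, 0, 0, 0, 0, 0], [0, 0, 0, 0, 0, 0], [0, 0, 0, 0, 0, 0]],
  ],
  gripper=-1,
  squeeze=20,
)

```text
t: 16.5
tool_pos: [0.4268, -0.1268, 0.0486]
orientation: [0.739, -3.053, -0.0]
force: [0.6, 0.4, -0.5]
opening: 0.034
gripper_force: 20.0
```

Emit:
arm_command(
  deltas=[
    [[0, 0, 1, 0, 0, 0], [0, 0, 2, 0, 0, 0], [0, 0, 3, 0, 0, 0], [0, 0, 3, 0, 0, 0], [0, 0, 2, 0, 0, 0], [0, 0, 0, 0, 0, 0]],
  ],
)

```text
t: 17.0
tool_pos: [0.4296, -0.1279, 0.1646]
orientation: [-0.737, 3.047, -0.008]
force: [-0.1, 0.3, -0.6]
opening: 0.0337
gripper_force: 20.0
```

Emit:
arm_command(
  deltas=[
    [[1.2, -1.6, 0, 0, 0, -3.3], [1.6, -2.5, 0, 0, 0, -3.3], [1.6, -2.5, 0, 0, 0, -3.3], [1.6, -2.5, 0, 0, 0, -3.3], [1.6, -2.5, 0, 0, 0, -3.3], [1.6, -2.5, 0, 0, 0, -3.3], [1.6, -2.5, 0, 0, 0, -3.3], [1.6, -2.5, 0, 0, 0, -3.3], [1.6, -2.5, 0, 0, 0, -3.3], [1.6, -2.5, 0, 0, 0, -3.1], [0, -0.5, 0, 0, 0, 0], [0, 0, 0, 0, 0, 0]],
  ],
)

```text
t: 18.0
tool_pos: [0.5821, -0.3739, 0.1563]
orientation: [-0.155, -3.135, -0.002]
force: [-0.6, -0.0, -2.0]
opening: 0.0339
gripper_force: 20.0
```

Emit:
arm_command(
  deltas=[
    [[0, 0, 0, 0, 0, 0], [0, 0, 0, 0, 0, 0]],
  ],
)

```text
t: 18.17
tool_pos: [0.5823, -0.3716, 0.1583]
orientation: [-0.152, -3.137, -0.001]
force: [-0.6, 1.0, -1.7]
opening: 0.0341
gripper_force: 20.0
```

```bash
python3 look.py w8
```

```text
t 18.17 tcp [ 0.5823 -0.3716  0.1583] phi 84.5 zax [-0.001  0.001 -1.   ] q [-0.64  0.41  1.27  0.    1.46 -2.12] op 0.0341
```

View pics/w8.png

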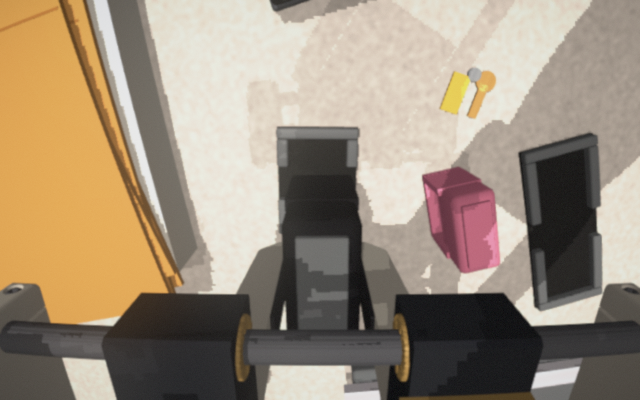

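```bash
python3 - <<'E'
from h import *
m=np.load("pics/w8.npy",allow_pickle=True).item(); im=cv2.imread("pics/w8.png").astype(float).mean(2)
for c in (300,335): print(c,[(r,int(im[r:r+2,c-5:c+5].mean())) for r in range(122,240,3)])
for r in (185,195,210,225): print(r,[(c,int(im[r-2:r+2,c:c+2].mean())) for c in range(270,370,3)])
T=np.array([.5843,-.3758,0]);a=np.radians(-5.5);u=np.array([np.cos(a),np.sin(a),0]);v=np.array([-u[1],u[0],0])
r=onplane(m,[(277,128),(358,128)],.012)-T; print(r@u,r@v,"exp -.05 +-.036")
t=np.array([.5823,-.3716,0])
for nm,P in (("base bottom",[-.032,0,.1097]),("base top12",[-.032,0,.1217]),("capbot",[-.033,0,.16]),("captop",[-.033,0,.19]),("captopL",[-.033,-.017,.19]),("captopR",[-.033,.017,.19])):
    print(nm,proj(m,[t+u*P[0]+v*P[1]+[0,0,P[2]]]))
E
```

```text
300 [(122, 219), (125, 177), (128, 119), (131, 133), (134, 126), (137, 104), (140, 64), (143, 62), (146, 61), (149, 61), (152, 61), (155, 59), (158, 59), (161, 59), (164, 58), (167, 59), (170, 60), (173, 58), (176, 47), (179, 46), (182, 46), (185, 45), (188, 44), (191, 44), (194, 44), (197, 43), (200, 45), (203, 43), (206, 43), (209, 43), (212, 42), (215, 43), (218, 44), (221, 46), (224, 46), (227, 47), (230, 47), (233, 47), (236, 73), (239, 106)]
335 [(122, 207), (125, 178), (128, 110), (131, 129), (134, 124), (137, 105), (140, 56), (143, 54), (146, 53), (149, 52), (152, 52), (155, 52), (158, 51), (161, 51), (164, 50), (167, 50), (170, 50), (173, 47), (176, 36), (179, 36), (182, 35), (185, 35), (188, 35), (191, 33), (194, 33), (197, 34), (200, 34), (203, 31), (206, 32), (209, 31), (212, 32), (215, 31), (218, 34), (221, 36), (224, 37), (227, 37), (230, 38), (233, 39), (236, 70), (239, 109)]
185 [(270, 228), (273, 228), (276, 222), (279, 85), (282, 65), (285, 63), (288, 57), (291, 50), (294, 48), (297, 46), (300, 44), (303, 43), (306, 42), (309, 41), (312, 40), (315, 37), (318, 38), (
[... 952 characters left out ...]
, (369, 169)]
225 [(270, 228), (273, 228), (276, 203), (279, 111), (282, 61), (285, 52), (288, 51), (291, 50), (294, 48), (297, 47), (300, 46), (303, 44), (306, 44), (309, 41), (312, 41), (315, 40), (318, 39), (321, 39), (324, 38), (327, 37), (330, 37), (333, 36), (336, 37), (339, 37), (342, 36), (345, 35), (348, 36), (351, 35), (354, 33), (357, 32), (360, 58), (363, 154), (366, 159), (369, 165)]
[-0.05196968 -0.05188849] [-0.03376201  0.03604008] exp -.05 +-.036
base bottom [[320.45926951 174.84103758]]
base top12 [[320.39069045 179.7763017 ]]
capbot [[320.10649992 197.94394823]]
captop [[319.78753372 220.55086386]]
captopL [[277.2430094  220.56035166]]
captopR [[362.34335709 220.49174179]]
```

Emit:
arm_command(
  deltas=[
    [[0, -0.3, 0, 0, 0, 0], [0, 0, -2, 0, 0, 0], [0, 0, -2, 0, 0, 0], [0, 0, -2, 0, 0, 0], [0, 0, -2, 0, 0, 0], [0, 0, -1, 0, 0, 0], [0, 0, -0.5, 0, 0, 0], [0, 0, -0.3, 0, 0, 0], [0, 0, 0, 0, 0, 0], [0, 0, 0, 0, 0, 0], [0, 0, 0, 0, 0, 0]],
  ],
)

```text
t: 19.13
tool_pos: [0.5837, -0.3764, 0.0624]
orientation: [0.153, 3.136, -0.002]
force: [-0.3, 0.9, -1.2]
opening: 0.0344
gripper_force: 20.0
```

Emit:
arm_command(
  deltas=[
    [[-0.05, 0.15, -0.4, 0, 0, 0], [0, 0, -0.3, 0, 0, 0], [0, 0, -0.2, 0, 0, 0], [0, 0, -0.1, 0, 0, 0], [0, 0, 0, 0, 0, 0], [0, 0, 0, 0, 0, 0]],
  ],
)

```text
t: 19.63
tool_pos: [0.5826, -0.3745, 0.0525]
orientation: [0.153, 3.137, -0.001]
force: [-4.1, 2.7, 11.0]
opening: 0.0335
gripper_force: 20.0
```

Emit:
arm_command(
  deltas=[
    [[0, 0, 0, 0, 0, 0], [0, 0, 0, 0, 0, 0], [0, 0, 0, 0, 0, 0], [0, 0, 0, 0, 0, 0], [0, 0, 1, 0, 0, 0], [0, 0, 3, 0, 0, 0], [0, 0, 4, 0, 0, 0], [0, 0, 4, 0, 0, 0], [0, 0, 4, 0, 0, 0], [0, 0, 2, 0, 0, 0], [0, 0, 0, 0, 0, 0]],
  ],
  gripper=1,
)

```text
t: 20.55
tool_pos: [0.5849, -0.3762, 0.2401]
orientation: [0.153, 3.128, -0.011]
force: [1.0, -0.7, 0.3]
opening: 0.0927
gripper_force: 0.0
```

```bash
python3 look.py w9
```

```text
t 20.55 tcp [ 0.5849 -0.3762  0.2401] phi 84.4 zax [ 0.01  -0.007 -1.   ] q [-0.65  0.37  1.17  0.    1.59 -2.12] op 0.0927
```

Emit:
arm_command(
  deltas=[
    [[-1.6, 0.4, 0, 0, 0, -6.5], [-1.6, 0.4, 0, 0, 0, -6.5], [-1.6, 0.4, 0, 0, 0, -6.5], [-1.6, 0.4, 0, 0, 0, -6.5], [-1.6, 0.4, 0, 0, 0, -6.5], [-1.6, 0.4, 0, 0, 0, -6.5], [-1.6, 0.4, 0, 0, 0, -6.5], [-1.6, 0.4, 0, 0, 0, -6.5], [-1.6, 0.4, 0, 0, 0, -6.5], [-1.6, 0.4, 0, 0, 0, -6.5], [-1.6, 0, 0, 0, 0, -6.5], [0, 0, 0, 0, 0, 0]],
  ],
)

```text
t: 21.6
tool_pos: [0.4039, -0.3336, 0.2292]
orientation: [-1.964, -2.448, 0.001]
force: [-0.2, -0.4, 0.0]
opening: 0.0928
gripper_force: 0.0
```

Emit:
arm_command(
  deltas=[
    [[0, 0, 0, 0, 0, 0], [0, 0, 0, 0, 0, 0]],
  ],
)

```text
t: 21.77
tool_pos: [0.4065, -0.3341, 0.23]
orientation: [-1.953, -2.46, -0.001]
force: [0.9, -0.2, 0.3]
opening: 0.0929
gripper_force: 0.0
```

```bash
python3 look.py w10;python3 - <<'E'
from fit import *
m=np.load("pics/w10.npy",allow_pickle=True).item(); im=cv2.imread("pics/w10.png")
s=proj(m,[[.406,-.333,.04]])[0]; print(s)
for th in (70,90,110):
  p,sc,v=fit(m,im,"stapler",s,thr=th,r=110,S=2,hull=True,yaw=-77,span=.03); print(p.round(4),np.degrees(p[2]).round(1),round(sc,3)); cv2.imwrite("pics/fit10.png",v)
E
```

```text
t 21.77 tcp [ 0.4065 -0.3341  0.23  ] phi 13.1 zax [-0.     0.001 -1.   ] q [-0.79 -0.07  1.68  0.    1.54 -1.01] op 0.0929
[321.19565164 171.98209271]
[ 0.4046 -0.3335 -1.3574] -77.8 0.856
[ 0.4044 -0.3329 -1.3573] -77.8 0.909
[ 0.4046 -0.332  -1.3706] -78.5 0.938
```

Emit:
arm_command(
  deltas=[
    [[-0.2, 0.1, -2, 0, 0, -1], [0, 0, -4, 0, 0, 0], [0, 0, -4, 0, 0, 0], [0, 0, -4, 0, 0, 0], [0, 0, -3, 0, 0, 0], [0, 0, -2, 0, 0, 0], [0, 0, -0.8, 0, 0, 0], [0, 0, -0.2, 0, 0, 0], [0, 0, 0, 0, 0, 0], [0, 0, 0, 0, 0, 0]],
  ],
)

```text
t: 22.65
tool_pos: [0.4056, -0.3343, 0.0324]
orientation: [1.976, 2.439, -0.0]
force: [-0.4, 0.2, 0.4]
opening: 0.0929
gripper_force: 0.0
```

Emit:
arm_command(
  deltas=[
    [[0, 0, 0, 0, 0, 0], [0, 0, 0, 0, 0, 0], [0, 0, 0, 0, 0, 0], [0, 0, 0, 0, 0, 0], [0, 0, 0, 0, 0, 0], [0, 0, 0, 0, 0, 0], [0, 0, 0, 0, 0, 0], [0, 0, 0, 0, 0, 0], [0, 0, 0, 0, 0, 0], [0, 0, 0, 0, 0, 0], [0, 0, 0, 0, 0, 0], [0, 0, 0, 0, 0, 0]],
  ],
  gripper=-1,
  squeeze=25,
)

```text
t: 23.65
tool_pos: [0.4042, -0.3332, 0.0305]
orientation: [-1.979, -2.44, 0.0]
force: [-1.0, -0.1, 0.1]
opening: 0.028
gripper_force: 25.0
```

Emit:
arm_command(
  deltas=[
    [[0, 0, 1, 0, 0, 0], [0, 0, 2, 0, 0, 0], [0, 0, 3, 0, 0, 0], [0, 0, 3, 0, 0, 0], [0, 0, 2, 0, 0, 0], [0, 0, 0, 0, 0, 0]],
  ],
)

```text
t: 24.15
tool_pos: [0.4066, -0.3355, 0.1468]
orientation: [1.974, 2.433, -0.001]
force: [1.3, -1.0, -0.8]
opening: 0.0281
gripper_force: 25.0
```

Emit:
arm_command(
  deltas=[
    [[1.2, 1, 0, 0, 0, 5], [1.8, 1.5, 0, 0, 0, 6.4], [1.8, 1.5, 0, 0, 0, 6.4], [1.8, 1.5, 0, 0, 0, 6.4], [1.8, 1.5, 0, 0, 0, 6.4], [1.8, 1.5, 0, 0, 0, 6.4], [1.8, 1.5, 0, 0, 0, 6.4]],
  ],
)

```text
t: 24.73
tool_pos: [0.5243, -0.2319, 0.1393]
orientation: [-0.928, -2.999, -0.001]
force: [0.3, -0.2, -1.7]
opening: 0.028
gripper_force: 25.0
```

Emit:
arm_command(
  deltas=[
    [[1.8, 1.5, 0, 0, 0, 6.4], [1.8, 1.5, 0, 0, 0, 6.4], [1.8, 1.5, 0, 0, 0, 6.4], [1.8, 1.5, 0, 0, 0, 6.4], [1.8, 1.5, 0, 0, 0, 6.4], [1.8, 1.5, 0, 0, 0, 6.4], [1.8, 1, 0, 0, 0, 6.4], [0.2, 0, 0, 0, 0, 0], [0, 0, 0, 0, 0, 0], [0, 0, 0, 0, 0, 0], [0, 0, 0, 0, 0, 0]],
  ],
)

```text
t: 25.65
tool_pos: [0.6512, -0.1338, 0.1399]
orientation: [0.273, -3.128, -0.0]
force: [0.8, -0.1, -2.4]
opening: 0.0277
gripper_force: 25.0
```

```bash
python3 look.py w11; python3 - <<'E'
from h import *
m=np.load("pics/w11.npy",allow_pickle=True).item(); im=cv2.imread("pics/w11.png").astype(float).mean(2)
s=monitor.read_state()
T=np.array([.6527,-.135,0]);a=np.radians(10.4);u=np.array([np.cos(a),np.sin(a),0]);v=np.array([-u[1],u[0],0])
t=np.array(s["tool_pos"])*[1,1,0]; print("tcp rel",(t-T)@u,(t-T)@v)
print("tray corners",proj(m,[T-u*.088+v*w+[0,0,.012] for w in(-.036,0,.036)]), "base front", proj(m,[t-u*.07+v*w+[0,0,s["tool_pos"][2]-.0305+z] for w in(-.018,.018) for z in (0,.01)]))
for c in (308,320,332): print(c,[(r,int(im[r:r+2,c-3:c+3].mean())) for r in range(20,230,3)])
E
```

```text
t 25.65 tcp [ 0.6512 -0.1338  0.1399] phi 100.0 zax [-0.002  0.    -1.   ] q [-0.28  0.35  1.38 -0.    1.42 -2.02] op 0.0277
tcp rel -0.00111649397858167 0.0012424736543542969
tray corners [[272.51073168  83.31240748]
 [318.3056344   82.76796407]
 [364.15229476  82.53317768]] base front [[285.55561808 114.21451331]
 [283.64134717 115.70817752]
 [352.83069718 113.66811267]
 [354.45881769 115.13281773]]
308 [(20, 227), (23, 227), (26, 228), (29, 227), (32, 228), (35, 227), (38, 226), (41, 227), (44, 231), (47, 232), (50, 232), (53, 231), (56, 233), (59, 231), (62, 230), (65, 231), (68, 231), (71, 232), (74, 232), (77, 231), (80, 229), (83, 153), (86, 157), (89, 151), (92, 141), (95, 90), (98, 66), (101, 66), (104, 65), (107, 63), (110, 62), (113, 67), (116, 88), (119, 96), (122, 98), (125, 108), (128, 138), (131, 83), (134, 47), (137, 48), (140, 48), (143, 50), (146, 49), (149, 50), (152, 50), (155, 49), (158, 49), (161, 49), (164, 49), (167, 48), (170, 48), (173, 48), (176, 48), (179, 48), (182, 48), (185, 48), (188, 47), (191, 47), (194, 47), (197, 47), (200, 47), (203, 47), (206, 46
[... 929 characters left out ...]
, 230), (41, 227), (44, 227), (47, 228), (50, 228), (53, 228), (56, 228), (59, 227), (62, 228), (65, 224), (68, 218), (71, 219), (74, 217), (77, 211), (80, 208), (83, 139), (86, 141), (89, 134), (92, 125), (95, 75), (98, 59), (101, 59), (104, 58), (107, 57), (110, 57), (113, 65), (116, 85), (119, 92), (122, 95), (125, 106), (128, 138), (131, 81), (134, 40), (137, 41), (140, 42), (143, 43), (146, 43), (149, 43), (152, 43), (155, 43), (158, 43), (161, 42), (164, 42), (167, 42), (170, 41), (173, 40), (176, 41), (179, 41), (182, 41), (185, 40), (188, 41), (191, 40), (194, 39), (197, 40), (200, 39), (203, 40), (206, 39), (209, 39), (212, 39), (215, 38), (218, 38), (221, 37), (224, 37), (227, 38)]
```

View pics/w11.png

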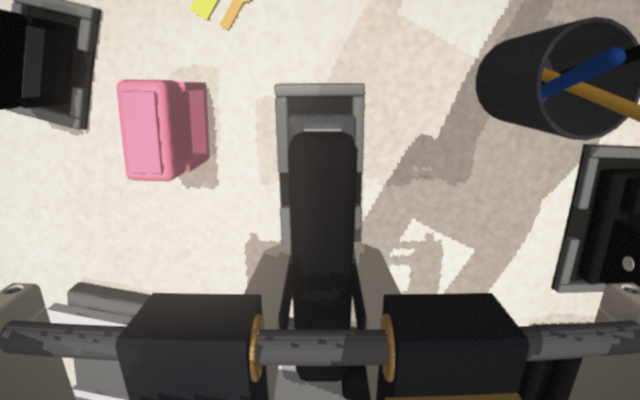

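Emit:
arm_command(
  deltas=[
    [[0, -0.1, 0, 0, 0, 0.4], [0, 0, -2, 0, 0, 0], [0, 0, -2, 0, 0, 0], [0, 0, -2, 0, 0, 0], [0, 0, -2, 0, 0, 0], [0, 0, -1, 0, 0, 0], [0, 0, -0.5, 0, 0, 0], [0, 0, -0.3, 0, 0, 0], [0, 0, 0, 0, 0, 0], [0, 0, 0, 0, 0, 0], [0, 0, 0, 0, 0, 0]],
  ],
)

```text
t: 26.62
tool_pos: [0.6534, -0.1346, 0.0443]
orientation: [-0.287, 3.126, -0.001]
force: [-0.6, 0.2, -1.8]
opening: 0.028
gripper_force: 25.0
```

Emit:
arm_command(
  deltas=[
    [[-0.1, 0.1, -0.4, 0, 0, 0], [0, 0, -0.3, 0, 0, 0], [0, 0, -0.2, 0, 0, 0], [0, 0, -0.1, 0, 0, 0], [0, 0, 0, 0, 0, 0], [0, 0, 0, 0, 0, 0]],
  ],
)

```text
t: 27.12
tool_pos: [0.6516, -0.1335, 0.0343]
orientation: [-0.288, 3.128, -0.001]
force: [-7.2, -0.0, 9.8]
opening: 0.0278
gripper_force: 25.0
```

Emit:
arm_command(
  deltas=[
    [[0, 0, 0, 0, 0, 0], [0, 0, 0, 0, 0, 0], [0, 0, 0, 0, 0, 0], [0, 0, 0, 0, 0, 0], [0, 0, 1, 0, 0, 0], [0, 0, 3, 0, 0, 0], [0, 0, 4, 0, 0, 0], [0, 0, 4, 0, 0, 0], [0, 0, 4, 0, 0, 0], [0, 0, 2, 0, 0, 0], [0, 0, 0, 0, 0, 0], [0, 0, 0, 0, 0, 0]],
  ],
  gripper=1,
)

```text
t: 28.12
tool_pos: [0.6526, -0.1336, 0.2158]
orientation: [-0.287, 3.124, -0.003]
force: [-0.5, 0.2, 0.3]
opening: 0.0926
gripper_force: 0.0
```

```bash
python3 look.py w12; python3 - <<'E'
from fit import *
# fits inside trays: dark-on-grey difficult; compare with contour of floor vs tool by thresholds, lifting model by 4 mm
for k in M:
    if "tray" not in k: M[k]=[b+[0,0,.004] for b in M[k]]
for n,f,T,y in (("stapler","w12",(.652,-.134),10.4),("stamp","w9",(.583,-.375),-5.5),("punch","w6",(.5905,.380),-1.5)):
    m=np.load(f"pics/{f}.npy",allow_pickle=True).item(); im=cv2.imread(f"pics/{f}.png")
    s=proj(m,[[*T,.04]])[0]
    # edge score of the model outline
    g=cv2.GaussianBlur(im.max(2),(0,0),1).astype(np.float32); e=np.hypot(cv2.Sobel(g,5,1,0),cv2.Sobel(g,5,0,1)); e=np.minimum(e,40)
    def sc(p):
        o=np.zeros(im.shape[:2],np.uint8)
        for b in pose(M[n],p): cv2.polylines(o,[np.round(cv2.convexHull(proj(m,b).astype(np.float32))*16).astype(np.int32)],True,255,1,shift=4)
        return -e[o>0].mean()
    a=np.radians(y); o=differential_evolution(sc,[(T[0]-.012,T[0]+.012),(T[1]-.012,T[1]+.012),(a-.1,a+.1)],seed=1,maxiter=50)
    print(n,o.x.round(4),np.degrees(o.x[2]).round(1),o.fun, "at nominal",sc([*T,a]))
E
```

```text
t 28.12 tcp [ 0.6526 -0.1336  0.2158] phi 100.5 zax [ 0.005 -0.001 -1.   ] q [-0.28  0.31  1.29  0.    1.54 -2.03] op 0.0926
stapler [ 0.6451 -0.1341  0.183 ] 10.5 -28.5098934173584 at nominal -24.955057
stamp [ 0.5768 -0.3657 -0.1212] -6.9 -30.60013771057129 at nominal -17.127083
punch [ 0.5931  0.3824 -0.0012] -0.1 -23.42945098876953 at nominal -16.329645
```

```bash
python3 - <<'E'
from h import *
m=np.load("pics/w12.npy",allow_pickle=True).item(); im=cv2.imread("pics/w12.png").astype(float).mean(2)
T=np.array([.6524,-.1337,0]);a=np.radians(10.4);u=np.array([np.cos(a),np.sin(a),0]);v=np.array([-u[1],u[0],0])
print("rim out/in, base front bottom/top, rear", proj(m,[T-u*.088+[0,0,.012],T-u*.078+[0,0,.004],T-u*.07+[0,0,.004],T-u*.07+[0,0,.014],T-u*.065+[0,0,.041],T+u*.065+[0,0,.06],T+u*.088+[0,0,.012]]).round(1))
c=318; print([(r,int(im[r:r+2,c-4:c+4].mean())) for r in range(50,230,2)])
E
python3 -c "
from h import *
a=cv2.imread('pics/top0.png').astype(int);b=eyes.read_camera('top');cv2.imwrite('pics/top1.png',b);d=abs(a-b)[150:186,296:328].max(2);print('cup diff',d.mean(),(d>60).sum())"
```

```text
rim out/in, base front bottom/top, rear [[321.7  80.7]
 [321.7  91. ]
 [321.7  99. ]
 [321.7  99.5]
 [321.6 106.2]
 [321.3 243.7]
 [321.5 244.1]]
[(50, 217), (52, 218), (54, 218), (56, 219), (58, 221), (60, 221), (62, 220), (64, 220), (66, 219), (68, 217), (70, 216), (72, 216), (74, 217), (76, 217), (78, 215), (80, 175), (82, 139), (84, 140), (86, 127), (88, 118), (90, 86), (92, 58), (94, 59), (96, 60), (98, 72), (100, 89), (102, 100), (104, 81), (106, 52), (108, 52), (110, 52), (112, 53), (114, 53), (116, 54), (118, 52), (120, 52), (122, 53), (124, 52), (126, 51), (128, 51), (130, 52), (132, 51), (134, 51), (136, 50), (138, 50), (140, 50), (142, 50), (144, 50), (146, 50), (148, 50), (150, 49), (152, 48), (154, 48), (156, 48), (158, 48), (160, 50), (162, 49), (164, 47), (166, 47), (168, 47), (170, 49), (172, 49), (174, 50), (176, 50), (178, 50), (180, 50), (182, 50), (184, 49), (186, 49), (188, 49), (190, 48), (192, 49), (194, 48), (196, 48), (198, 49), (200, 49), (202, 48), (204, 48), (206, 48), (208, 48), (210, 48), (212, 48), (214, 48), (216, 48), (218, 47), (220, 47), (222, 47), (224, 47), (226, 47), (228, 46)]
cup diff 37.08246527777778 211
```

```bash
python3 -c "
from h import *
print(ticket.close_job())"
```

```text
the job is handed in; nothing more can be done
None
```

I put the stapler, tape dispenser, punch and stamp in their own trays and handed the job in at about 28 s of the 134 s allowed. Each was set down at its tray's floor height. I checked the stapler's final position by measurement and the dispenser's and punch's by picture after release. The stamp was only partly in view in a later picture. The pencil cup was still standing in the last picture, but the final overhead check of its position was inconclusive.

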